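# Slide the drip tray home under the drinks dispenser

### The arm

A 6-joint arm with a two-finger parallel gripper is mounted at the origin on the work surface. World frame = base frame: x ahead of the robot, y to its left, z up, the work surface at z = 0. Lengths are in mm, angles in rad, forces in N, time in s.
With the tool pointing down it reaches from about 350 to 775 mm from the base axis. Payload 7.3 kg.
Tool frame: the origin (TCP) lies on the front face of the gripper's body, between the roots of the fingers; the fingertips stand 66 mm ahead of it and the grasp point (between the pads) lies 47 mm ahead of it (bot.tip_extent is the distance from the TCP to the fingertips, in mm); z points along the fingers, y is the line along which they close (so a half turn about z gives the same grasp; the last joint's range is limited). The gripper opens to 92 mm and grips with 3 to 60 N. Pads are 19 mm wide; open, the fingers measure 130 mm over their backs; the gripper's body (75 mm by 190 mm) begins 47 mm behind the grasp point.
Start: joints at [-1.273, 0.342, 1.524, -0, 1.275, -0.146], TCP at [225.444, -474.145, 292.241] pointing down, gripper open.
Joint ranges: [-2.53, 2.53], [-0.77, 2.02], [0.04, 2.7], [-1, 4.14], [0.28, 2.66], [-3.11, 3.11]. Speed limits (rad/s): [2.57, 2.57, 3.14, 3.14, 3.14, 3.14].

### API

Orientations are given as [roll, pitch, yaw] about the fixed x, y, z axes, in that order (R = Rz(yaw) Ry(pitch) Rx(roll)).
In Python, from plant import readout, viewer, order, bot gives the robot as it stands.
- The arm moves only by the shell command python3 -m creep 'ROWS'. ROWS is text: rows parted by semicolons, each of 7 numbers parted by spaces: the shift along the world's x, y, z in m, then the turn, a rotation vector about the world's x, y, z in rad, then the opening in per cent of the stroke, from 0 (shut) to 100 (fully open). A call has 1 to 8 rows; each row shifts and turns the commanded pose from where the row before left it; what a row does not reach is not made up. A row lasts 1/12 s, in which the tool goes at most 41.7 mm and 7.16 degrees, less where a joint would pass 70% of its speed; a pose out of reach is approached as far as the arm can. A call is refused whole if a number of a shift passes 0.0417 or a number of a turn 0.125, either way. A call with a gripper value outside its range is refused whole. The fingers move at their own pace and stop on an object; the grip force is fixed at half the most. Time passes only in rows, so rows that do not move let the fingers close. It gives the time, the measured TCP pose, the force, the opening and the grip force at its end, in the units of the state.
- readout.get_obs(): the state, without advancing time (a new reading comes with each control period).
- viewer.capture(name): name is "scene" or "side" or "wrist"; returns the picture (400x640x3 uint8, red, green, blue); there is no depth.
- viewer.camera_info(name): a dict with "fx", "fy", "cx", "cy" (pixels), "origin" and "rotation" of the camera in the world. Camera axes: x right, y up, looking along -z (the intrinsics and any distortion apply to the point x, -y, -z); pixel columns grow to the right and rows downward; lengths in mm; the calibration is good to about 2 mm. A picture is of the moment at which its call begins: read the wrist's pose just before it. camera_info takes no time and is no camera call; for the wrist camera it gives the pose at the moment of the call.
- order.close_job(): hands the job in; it is judged then, once.
The state is a dict: "time": time; "joint_positions": joint angles; "dq": joint speeds; "tau": joint torques, N m; "tool_pos": TCP position; "tcp_rot": TCP orientation; "contact_force": force on the tool from outside, world axes, zero at the start; "moment": the same for the moment, N m; "grip_width": finger opening in mm; "finger_force": force on a finger pad.
Only numpy, scipy, OpenCV 4.12 (cv2) and the standard library are available. Lean on these libraries where they do the work, as an engineer would, in place of code of your own. Each camera call takes 0.05 s, during which the arm holds its last target. There are 200 camera calls.

### The job

Put the drip tray back under the dispenser's grille. First stand the glass jar that is in the tray, and whichever one container (red-capped sauce bottle or green-capped shaker) blocks the way into the bay, upright on the cork mat; then slide the tray in by its handle, level and without touching the underside of the grille deck, until it stops against the back of the bay. Leave the other containers where they stand, and let go of everything.

Things in the scene. Friction and masses are not known exactly. Their poses are not given: they have to be found in the camera images.
- bay_home (a point): Point of the fixed dispenser where tray_center lies when the tray is fully home, 15 mm above the counter. +x points into the bay (the way the tray is pushed), y across, z up. The bay is open at its -x end, its floor is the counter itself, and it is 124 mm wide; the deck's front edge is 65 mm before this point (-x), the back stop 85 mm beyond it (+x).
- dispenser: The fixed drinks dispenser: black base with the tray bay in it, deck and tank on top, 152 mm wide, 376 mm long. Origin on the counter under the middle of the deck's front edge, axes as bay_home: the bay runs from x = 0 to x = 150 mm.
- deck: The roof of the bay, fixed on the dispenser (same origin and axes): a steel slatted grille, top 56 mm above the counter, underside at 44 mm at its front and sides and 48 mm under the slats, with the tap (from x = 106 mm, 126 mm up) and the clear tank (from x = 187 mm, up to 390 mm high) on it. The tray must not touch the deck.
- tray_center (a point): Centre of the loose steel drip tray, 15 mm above its underside. Open tray 170 mm (x) by 110 mm (y) by 30 mm high, walls and floor 4 mm, about 0.45 kg; a black loop handle stands out from its -x end, in the direction of -x. The +x end goes into the bay first.
- tray_handle (a point): Centre of the cross bar of the handle, 135 mm from the tray's centre towards -x, 24 mm above the tray's underside: bar 14 mm thick in x, 92 mm long in y, 24 mm high. The loop's opening between bar and tray is 43 mm in x by 76 mm in y. Axes as the tray's. With the tray home the bar is 70 mm outside the deck's front edge.
- tray: The tray; origin at the centre of its underside, axes as tray_center.
- jar_center (a point): Centre of a glass jar with a steel lid, standing in the tray: 60 mm diameter, 62 mm high, centre 31 mm above its underside. Too tall for the bay.
- jar: The jar; origin at the centre of its underside.
- sauce_center (a point): Centre (half-way up) of the hot-sauce bottle: red sauce, yellow band, red cap; 160 mm high, body 48 mm diameter up to 108 mm, narrower neck and 26 mm cap above. Either this or the shaker blocks the way into the bay; the other stands beside it.
- sauce: The sauce bottle; origin at the centre of its underside.
- shaker_center (a point): Centre (half-way up) of a cheese shaker: cream cylinder 61 mm diameter, 90 mm high, under a green cap 64 mm diameter; 115 mm high in all. Either this or the sauce bottle blocks the way into the bay.
- shaker: The shaker; origin at the centre of its underside.
- far_shaker_center (a point): Centre of a second shaker, same size, standing at the other side of the way in, to be left alone.
- tin_center (a point): Centre of a round steel tin, 92 mm diameter, 107 mm high, to be left alone.
- mat_top (a point): Centre of the top of the fixed cork mat, 110 mm (x) by 175 mm (y), 3 mm thick.
There are look-alikes about, which are no part of the job. There is more than one size of the part that bears mat_top; the job needs the smallest.

How it is judged (in metres and radians):
On the way, in this order (a step that is already met when the one before it is completed fails the run):
1. jar and the blocking container stand upright on the mat (x of jar_center in the frame of mat_top between -0.05 and 0.05 m and y of jar_center in the frame of mat_top between -0.083 and 0.083 m and z of jar_center in the frame of mat_top between 0.025 and 0.037 m and angle between jar_center's own z axis and vertical below 0.15 rad and linear speed of jar below 0.02 m/s and (((x of sauce_center in the frame of mat_top between -0.05 and 0.05 m and y of sauce_center in the frame of mat_top between -0.083 and 0.083 m and z of sauce_center in the frame of mat_top between 0.074 and 0.086 m and angle between sauce_center's own z axis and vertical below 0.15 rad and linear speed of sauce below 0.02 m/s) and (distance of shaker_center from where it was at the start of the episode below 0.015 m and angle between shaker_center's own z axis and vertical below 0.15 rad)) or ((x of shaker_center in the frame of mat_top between -0.05 and 0.05 m and y of shaker_center in the frame of mat_top between -0.083 and 0.083 m and z of shaker_center in the frame of mat_top between 0.0515 and 0.0635 m and angle between shaker_center's own z axis and vertical below 0.15 rad and linear speed of shaker below 0.02 m/s) and (distance of sauce_center from where it was at the start of the episode below 0.015 m and angle between sauce_center's own z axis and vertical below 0.15 rad)))), for 0.2 s.
2. tray fully home under the deck (x of tray_center in the frame of bay_home between -0.007 and 0.007 m and y of tray_center in the frame of bay_home between -0.012 and 0.012 m and z of tray_center in the frame of bay_home between -0.005 and 0.005 m and angle between the x axis of tray_center and the x axis of bay_home, either way round below 0.1 rad and linear speed of tray below 0.02 m/s), for 0.2 s.
At the end, for the whole second after the job is handed in: The tray lies flat in the bay within 7 mm of its fully-home point along the bay, straight within 0.1 rad; the jar and the container that blocked the way stand upright with their centres over the mat; the other containers are upright within 15 mm of their starts; all is released and at rest (all of step 1 and all of step 2 and distance of each of far_shaker_center, tin_center from where it was at the start of the episode below 0.015 m and angle between each of far_shaker_center, tin_center's own z axis and vertical below 0.15 rad); the robot touches nothing.
It fails at once if the tray presses on the deck's underside or edge with more than 2 N (contact force between tray and deck above 2 N).
It fails at once if the tray is tipped by more than 0.2 rad (angle between tray_center's own z axis and vertical above 0.2 rad).
It fails at once if the far shaker or the tin is moved more than 20 mm or tipped ((distance of far_shaker_center from where it was at the start of the episode above 0.02 m or angle between far_shaker_center's own z axis and vertical above 0.3 rad) or (distance of tin_center from where it was at the start of the episode above 0.02 m or angle between tin_center's own z axis and vertical above 0.3 rad)).
It fails at once if the jar, sauce bottle or shaker is tipped over (angle between any of jar_center, sauce_center, shaker_center's own z axis and vertical above 0.6 rad).
It also fails if it takes over 70 s, if anything falls off the work surface, if the arm or the gripper's body presses on something with over 40 N, if the wrist force passes 120 N, or if a joint passes its speed limit or range.

## Working session

There is one attempt and no reset: what is moved stays moved. The work goes in short steps, Python scripts to look and compute and a shell command to move; the robot and the scene stay as the last step left them, time stands still between calls to the robot, and variables do not carry over. Pictures are saved under pics/ and viewed, at most 10 in all, crops included, and the job is handed in when it is done.

```bash
mkdir -p pics; ls; python3 - <<'E'
from plant import readout, viewer, order, bot
import cv2
for n in ("scene","side"):
    im=viewer.capture(n); cv2.imwrite(f"pics/{n}0.png",im[:,:,::-1]); c=viewer.camera_info(n); print(n,c)
o=readout.get_obs(); print(o)
E
```

```text
pics
scene {'fx': 381.21143256882164, 'fy': 381.21143256882164, 'cx': 328.2810979629299, 'cy': 201.16328249375977, 'origin': array([1197.25042144, -398.77524159,  678.4103951 ]), 'rotation': array([ 0.96400866, -0.02193787,  0.91071222])}
side {'fx': 474.21610974558877, 'fy': 474.21610974558877, 'cx': 313.85507321906897, 'cy': 197.52360317889477, 'origin': array([ 486.1641166 , 1122.53656147,  831.61493539]), 'rotation': array([ 9.12058759e-01,  2.55026653e-03, -3.11744707e+00])}
{'time': 0.1, 'joint_positions': array([-1.27299706e+00,  3.42628796e-01,  1.52490269e+00, -1.14662620e-05,
        1.27539534e+00, -1.45982892e-01]), 'dq': array([-0.00063279, -0.00135667, -0.00222255,  0.00019905,  0.00040472,
        0.0002082 ]), 'tau': array([ 9.45104439e-04, -4.32006311e+01, -2.44694388e+01,  7.18234177e-02,
        5.26105484e-02, -5.85272596e-05]), 'tool_pos': array([ 225.35956118, -473.87507099,  291.6335482 ]), 'tcp_rot': array([-3.14027108e+00, -1.83226850e-04,  4.43785383e-01]), 'contact_force': array([-0.88950331,  0.29580476, -1.05883674]), 'moment': array([ 0.01064838, -0.00179847,  0.01319088]), 'finger_force': 0.0, 'grip_width': 92.01563357199161}
```

View pics/scene0.png

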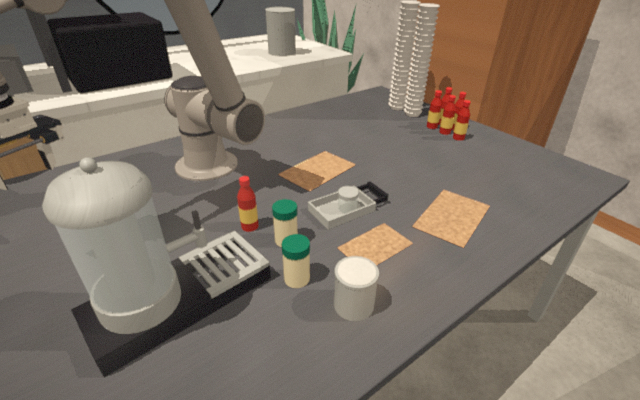

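View pics/side0.png

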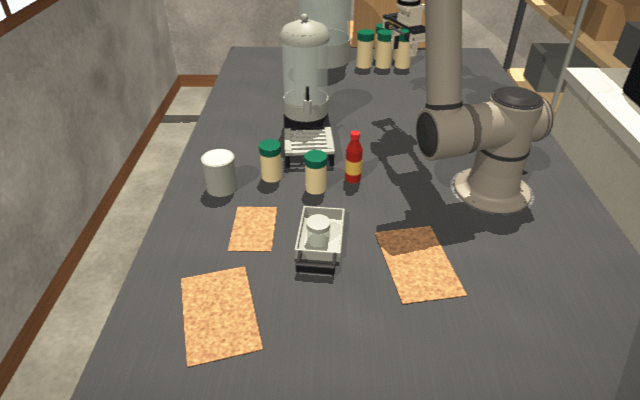

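Side view: the shaker at (316,170) stands between tray (320,235) and grille (308,142). The far shaker is at (270,160), the sauce bottle at (353,158), the tin at (219,172), and the smallest mat at (253,228).

```bash
cat > h.py <<'E'
import numpy as np, cv2
from scipy.spatial.transform import Rotation as R
from plant import readout, viewer, order, bot
def cam(n):
    c=viewer.camera_info(n); return c, R.from_euler('xyz',c['rotation']).as_matrix()
def ray(n,u,v,C=None):
    c,M=C or cam(n); d=M@np.array([(u-c['cx'])/c['fx'],-(v-c['cy'])/c['fy'],-1.]); return c['origin'],d/np.linalg.norm(d)
def plane(n,u,v,z,C=None):
    o,d=ray(n,u,v,C); return o+d*(z-o[2])/d[2]
def tri(a,b):
    (o1,d1),(o2,d2)=a,b
    s=np.linalg.lstsq(np.c_[d1,-d2],o2-o1,rcond=None)[0]
    p,q=o1+s[0]*d1,o2+s[1]*d2; return (p+q)/2,np.linalg.norm(p-q)
def blobs(im,lo,hi,amin=40):
    m=cv2.inRange(cv2.cvtColor(im,cv2.COLOR_RGB2HSV),lo,hi)
    cs=cv2.findContours(m,cv2.RETR_EXTERNAL,cv2.CHAIN_APPROX_NONE)[0]
    return [c for c in cs if cv2.contourArea(c)>amin]
E
python3 - <<'E'
from h import *
np.set_printoptions(precision=1,suppress=True)
I={n:cv2.imread(f"pics/{n}0.png")[:,:,::-1].copy() for n in("scene","side")}
for n in I:
    for c in blobs(I[n],(8,70,110),(22,255,255),300):
        p=np.float32([plane(n,*q[0],3)[:2] for q in c]); r=cv2.minAreaRect(p)
        if max(r[1])<400: print(n,'mat',cv2.boundingRect(c),r)
    for nm,lo,hi in(("green",(65,90,20),(95,255,200)),("red",(0,180,80),(4,255,255))):
        for c in blobs(I[n],lo,hi,60):
            b=cv2.boundingRect(c); print(n,nm,b,plane(n,b[0]+b[2]/2,b[1]+b[3]/2,102 if nm=="green" else 150))
s=I["side"][120:290,190:380]
cv2.imwrite("pics/sidecrop.png",cv2.resize(s,None,fx=3.5,fy=3.5,interpolation=cv2.INTER_CUBIC)[:,:,::-1])
E
```

```text
scene mat (283, 255, 27, 33) ((627.3681030273438, -37.20933532714844), (66.64550018310547, 107.77603149414062), 56.75040054321289)
scene mat (337, 223, 76, 42) ((673.7694702148438, 185.13348388671875), (114.95209503173828, 179.9877166748047), 0.7438351511955261)
scene mat (273, 217, 25, 30) ((481.18218994140625, 23.34749984741211), (66.66416931152344, 124.21617126464844), 58.80314636230469)
scene mat (593, 210, 47, 36) ((1036.091552734375, 813.7362060546875), (137.24124145507812, 90.02644348144531), 0.1212477758526802)
scene mat (412, 189, 78, 59) ((712.9898071289062, 464.1524658203125), (154.4381103515625, 250.24098205566406), 16.92348289489746)
scene mat (279, 151, 76, 41) ((256.28173828125, 302.8659973144531), (159.7145538330078, 247.83816528320312), 10.054788589477539)
scene mat (0, 145, 46, 35) ((-401.84521484375, -519.361083984375), (232.54551696777344, 123.32546997070312), 0.5806822180747986)
scene mat (427, 108, 42, 27) ((248.45327758789062, 1054.5650634765625), (193.30931091308594, 267.887451171875), 89.34160614013672)
scene green (282, 234, 28, 26) [649.2 -49.5 102. ]
scene
[... 915 characters left out ...]
6.52899169921875, 163.50326538085938), 15.824989318847656)
side mat (507, 68, 47, 37) ((-355.1373596191406, -724.0740356445312), (116.2104721069336, 350.1256408691406), 8.66508960723877)Traceback (most recent call last):
  File "<stdin>", line 6, in <module>
  File "h.py", line 9, in plane
    o,d=ray(n,u,v,C); return o+d*(z-o[2])/d[2]
        ~~~^^^^^^^^^
  File "h.py", line 7, in ray
    c,M=C or cam(n); d=M@np.array([(u-c['cx'])/c['fx'],-(v-c['cy'])/c['fy'],-1.]); return c['origin'],d/np.linalg.norm(d)
             ~~~^^^
  File "h.py", line 5, in cam
    c=viewer.camera_info(n); return c, R.from_euler('xyz',c['rotation']).as_matrix()
ValueError: time passes only in moves, steps and waits
```

```bash
sed -i 's/^def cam(n):/_K={}\ndef cam(n):\n    if n in _K: return _K[n]/; s/c=viewer.camera_info(n); return c, \(.*\)$/c=viewer.camera_info(n); _K[n]=(c,\1); return _K[n]/' h.py
python3 - <<'E'
from h import *
np.set_printoptions(precision=1,suppress=True)
I={n:cv2.imread(f"pics/{n}0.png")[:,:,::-1].copy() for n in("scene","side")}
for n in I:
    for nm,lo,hi in(("green",(65,90,20),(95,255,200)),("red",(0,180,80),(4,255,255))):
        for c in blobs(I[n],lo,hi,60):
            b=cv2.boundingRect(c); print(n,nm,b,plane(n,b[0]+b[2]/2,b[1]+b[3]/2,102 if nm=="green" else 150))
s=I["side"][120:290,190:380]
cv2.imwrite("pics/sidecrop.png",cv2.resize(s,None,fx=3.5,fy=3.5,interpolation=cv2.INTER_CUBIC)[:,:,::-1])
E
```

```text
scene green (282, 234, 28, 26) [649.2 -49.5 102. ]
scene green (272, 199, 25, 21) [512.5   6.8 102. ]
scene red (242, 221, 16, 10) [ 577.2 -121.5  150. ]
scene red (238, 177, 17, 32) [455.1 -65.6 150. ]
scene red (430, 87, 40, 36) [363.  863.7 150. ]
side green (304, 150, 23, 19) [510.4   6.1 102. ]
side green (259, 139, 22, 18) [643.9 -52.1 102. ]
side green (358, 29, 16, 12) [  304.7 -1020.9   102. ]
side green (376, 23, 16, 18) [  220.  -1062.5   102. ]
side red (346, 174, 14, 9) [414.1 163.4 150. ]
side red (347, 131, 15, 31) [403.9  12.8 150. ]
```

View pics/sidecrop.png

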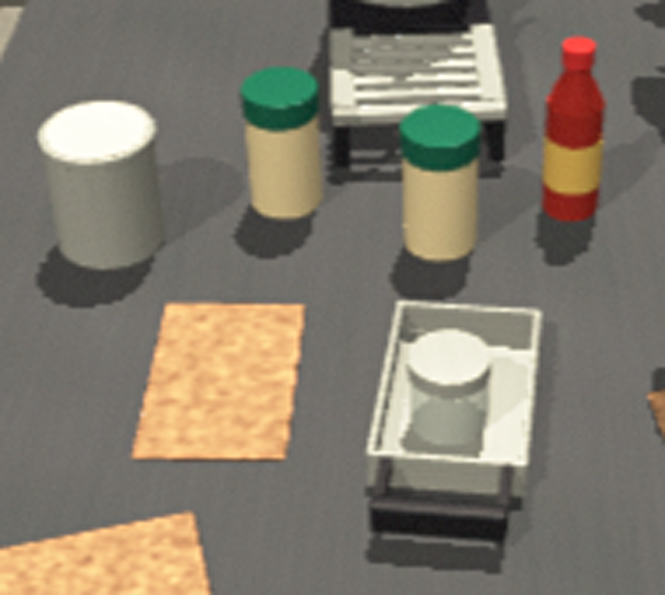

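```bash
python3 - <<'E'
from h import *
np.set_printoptions(precision=1,suppress=True)
for nm,u,v,z in [("trBL",400,302,30),("trBR",540,310,30),("trFL",371,456,30),("trFR",525,466,30),("jar",449,356,66),("deckFL",332,112,56),("deckFR",505,105,56),("deckBL",332,30,56),("deckBR",490,25,56),("shk",438,126,115),("fshk",280,84,115),("tin",97,130,107),("hbarL",371,500,36),("hbarR",509,505,36)]:
    print(nm,plane("side",u/3.5+190,v/3.5+120,z))
E
```

```text
trBL [538.1 126.5  30. ]
trBR [430.5 134.   30. ]
trFL [551.3 296.3  30. ]
trFR [445.3 303.8  30. ]
jar [498.7 231.3  66. ]
deckFL [ 606.3 -104.1   56. ]
deckFR [ 455.4 -118.6   56. ]
deckBL [ 616.7 -247.7   56. ]
deckBR [ 468.2 -260.1   56. ]
shk [511.3   8.2 115. ]
fshk [643.2 -53.  115. ]
tin [784.9   7.2 107. ]
hbarL [548.6 344.2  36. ]
hbarR [456.9 346.8  36. ]
```

```bash
python3 -m creep '0.0114 0.0294 0 0 0 -0.055 100;0.0114 0.0294 0 0 0 -0.055 100;0.0114 0.0294 0 0 0 -0.055 100;0.0114 0.0294 0 0 0 -0.055 100;0.0114 0.0294 0 0 0 -0.055 100;0.0114 0.0294 0 0 0 -0.055 100;0.0114 0.0294 0 0 0 -0.055 100;0.0114 0.0294 0 0 0 -0.055 100'
python3 -m creep '0.0114 0.0294 0 0 0 0 100;0.0114 0.0294 0 0 0 0 100;0.0114 0.0294 0 0 0 0 100;0.0114 0.0294 0 0 0 0 100;0.0114 0.0294 0 0 0 0 100;0.0114 0.0294 0 0 0 0 100;0.0114 0.0294 0 0 0 0 100;0.0114 0.0294 0 0 0 0 100'
python3 -m creep '0.0114 0.025 0 0 0 0 100;0.0114 0.025 0 0 0 0 100;0.0114 0.025 0 0 0 0 100;0.0114 0.025 0 0 0 0 100;0.0114 0.025 0 0 0 0 100;0 0 0 0 0 0 100;0 0 0 0 0 0 100'
python3 - <<'E'
from h import *
print(readout.get_obs()['tool_pos'],readout.get_obs()['tcp_rot']);print(viewer.camera_info("wrist"))
cv2.imwrite("pics/w1.png",viewer.capture("wrist")[:,:,::-1])
E
```

```text
time: 0.77
tool_pos: [316.7, -237.4, 292.0]
tcp_rot: [-3.141, 0.0, 0.001]
contact_force: [0.6, -0.4, 0.3]
grip_width: 91.8
finger_force: 0.0
time: 1.43
tool_pos: [407.9, -2.1, 292.1]
tcp_rot: [3.142, 0.0, 0.004]
contact_force: [0.7, -0.0, -0.1]
grip_width: 91.8
finger_force: 0.0
time: 2.02
tool_pos: [464.7, 122.1, 291.6]
tcp_rot: [3.141, 0.001, 0.006]
contact_force: [0.0, 0.3, 0.1]
grip_width: 91.9
finger_force: 0.0
[464.70148627 122.09339542 291.59426416] [3.14114787e+00 1.40685691e-03 6.38214284e-03]
{'fx': 360.38925529909307, 'fy': 360.38925529909307, 'cx': 319.91808857499535, 'cy': 204.49219245231737, 'origin': array([531.33045855, 121.63533086, 384.88731985]), 'rotation': array([-0.25238544, -0.00171265, -1.56369775])}
```

View pics/w1.png

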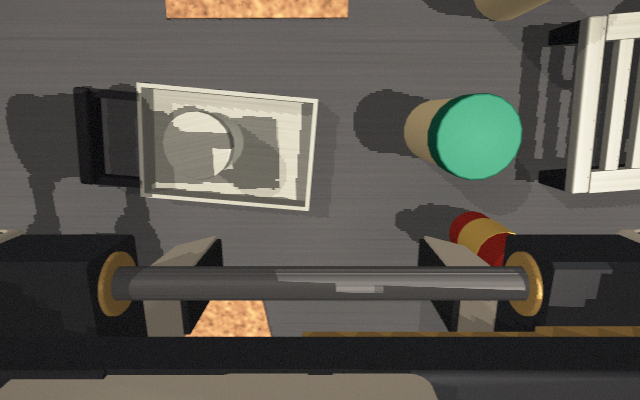

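Wrist view: jar lid centred at (198,146), tray rim corners at (138,83), (318,100), (307,210) and (141,195), shaker cap at (475,137).

```bash
python3 - <<'E'
from h import *
np.set_printoptions(precision=1,suppress=True)
for nm,u,v,z in [("tr",138,83,30),("tr",318,100,30),("tr",307,210,30),("tr",141,195,30),("jar",198,146,66),("shk",475,137,115),("bar",76,88,36),("bar",82,184,36)]:
    print(nm,plane("wrist",u,v,z))
im=cv2.imread("pics/w1.png")[:,:,::-1].copy()
for c in blobs(im,(65,90,90),(95,255,255),500):
    p=np.float32([plane("wrist",*q[0],115)[:2] for q in c]); print('cap',cv2.minEnclosingCircle(p))
for n,a in(("scene",(246,181)),):
    print('sauce',tri(ray(n,*a),ray("side",354.5,134)))
E
```

```text
tr [555.9 290.3  30. ]
tr [541.6 121.9  30. ]
tr [433.6 132.7  30. ]
tr [448.4 300.2  30. ]
jar [501.2 226.9  66. ]
shk [513.5   5.6 115. ]
bar [550.7 345.1  36. ]
bar [460.6 353.9  36. ]
cap ((513.3731079101562, 2.777473211288452), 31.747987747192383)
sauce (array([403.9, -42.2, 154. ]), np.float64(6.990939999035781))
```

```bash
python3 -m creep '0.009 0.0265 0 0 0 0 100;0.009 0.0265 0 0 0 0 100;0.009 0.0265 0 0 0 0 100;0.009 0.0265 0 0 0 0 100;0 0 -0.03 0 0 0 100;0 0 -0.035 0 0 0 100;0 0 -0.035 0 0 0 100;0 0 -0.03 0 0 0 100'
python3 -m creep '0 0 -0.025 0 0 0 100;0 0 -0.02 0 0 0 100;0 0 -0.015 0 0 0 100;0 0 0 0 0 0 100;0 0 0 0 0 0 100'
python3 -m creep '0 0 0 0 0 0 40;0 0 0 0 0 0 40;0 0 0 0 0 0 40;0 0 0 0 0 0 40;0 0 0 0 0 0 40;0 0 0 0 0 0 40'
```

```text
time: 2.73
tool_pos: [500.1, 225.8, 160.4]
tcp_rot: [3.141, 0.001, 0.003]
contact_force: [0.1, -0.1, -0.1]
grip_width: 91.8
finger_force: 0.0
time: 3.15
tool_pos: [500.6, 226.1, 102.1]
tcp_rot: [3.141, 0.002, 0.002]
contact_force: [0.3, 0.3, 0.5]
grip_width: 91.7
finger_force: 0.0
time: 3.65
tool_pos: [501.2, 227.7, 103.0]
tcp_rot: [-3.141, -0.002, 0.004]
contact_force: [0.6, 2.6, 3.2]
grip_width: 59.3
finger_force: 30.0
```

```bash
python3 -m creep '0 0 0.015 0 0 0 40;0 0 0.025 0 0 0 40;0 0 0.025 0 0 0 40;0.02 0.002 0.015 0 0 0 40;0.03 0.002 0 0 0 0 40;0.03 0.002 0 0 0 0 40;0.03 0.002 0 0 0 0 40;0.03 0.002 0 0 0 0 40'
python3 -m creep '0.024 0 0 0 0 0 40;0 0 -0.02 0 0 0 40;0 0 -0.025 0 0 0 40;0 0 -0.02 0 0 0 40;0 0 -0.008 0 0 0 40;0 0 -0.004 0 0 0 40;0 0 0 0 0 0 40;0 0 0 0 0 0 40'
```

```text
time: 4.32
tool_pos: [641.7, 237.2, 181.9]
tcp_rot: [3.141, 0.001, 0.004]
contact_force: [0.3, 0.6, -1.8]
grip_width: 59.1
finger_force: 30.0
time: 4.98
tool_pos: [665.4, 237.4, 106.4]
tcp_rot: [-3.141, -0.002, 0.004]
contact_force: [-0.1, 0.3, -1.4]
grip_width: 59.2
finger_force: 30.0
```

```bash
python3 -m creep '0 0 -0.002 0 0 0 40;0 0 -0.002 0 0 0 40;0 0 0 0 0 0 40;0 0 0 0 0 0 40'
python3 -m creep '0 0 0 0 0 0 75;0 0 0 0 0 0 75;0 0 0 0 0 0 80;0 0 0 0 0 0 80;0 0 0.01 0 0 0 80;0 0 0.02 0 0 0 80;0 0 0.03 0 0 0 80;0 0 0.03 0 0 0 80'
```

```text
time: 5.32
tool_pos: [665.2, 237.4, 102.1]
tcp_rot: [-3.141, -0.001, 0.004]
contact_force: [0.3, -0.1, -0.8]
grip_width: 59.5
finger_force: 30.0
time: 5.98
tool_pos: [664.4, 237.2, 192.1]
tcp_rot: [3.141, 0.002, 0.004]
contact_force: [0.0, 0.1, 0.3]
grip_width: 73.4
finger_force: 0.0
```

```bash
python3 -m creep '0 0 0.02 0 0 0 100;-0.0168 -0.0259 0.02 0 0 0 100;-0.0168 -0.0259 0 0 0 0 100;-0.0168 -0.0259 0 0 0 0 100;-0.0168 -0.0259 0 0 0 0 100;-0.0168 -0.0259 0 0 0 0 100;-0.0168 -0.0259 0 0 0 0 100;-0.0168 -0.0259 0 0 0 0 100'
python3 -m creep '-0.0168 -0.0259 0 0 0 0 100;-0.0168 -0.0259 0 0 0 0 100;0 0 0 0 0 0 100;0 0 0 0 0 0 100'
python3 - <<'E'
from h import *
cv2.imwrite("pics/w2.png",viewer.capture("wrist")[:,:,::-1]); 
im=cv2.imread("pics/w2.png")[:,:,::-1].copy()
for c in blobs(im,(65,90,90),(95,255,255),500):
    p=np.float32([plane("wrist",*q[0],115)[:2] for q in c]); print('cap',cv2.boundingRect(c),cv2.minEnclosingCircle(p))
E
```

```text
time: 6.65
tool_pos: [546.3, 54.9, 232.2]
tcp_rot: [3.141, -0.001, 0.004]
contact_force: [0.4, -1.2, 0.3]
grip_width: 92.2
finger_force: 0.0
time: 6.98
tool_pos: [513.3, 3.1, 232.4]
tcp_rot: [3.141, -0.001, 0.001]
contact_force: [0.5, 0.7, 0.2]
grip_width: 91.7
finger_force: 0.0
cap (265, 178, 33, 57) ((525.3026123046875, 25.73326873779297), 19.894855499267578)
cap (366, 0, 113, 43) ((638.1027221679688, -50.84442138671875), 29.547298431396484)
```

View pics/w2.png

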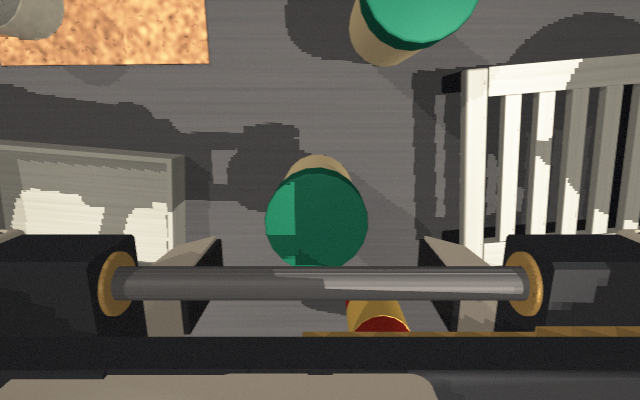

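The shaker cap is at (317,219), midway between the fingers, so I descend.

```bash
python3 -m creep '0 0 -0.03 0 0 0 100;0 0 -0.03 0 0 0 100;0 0 -0.025 0 0 0 100;0 0 -0.015 0 0 0 100;0 0 -0.005 0 0 0 100;0 0 0 0 0 0 100;0 0 0 0 0 0 100'
python3 -m creep '0 0 0 0 0 0 40;0 0 0 0 0 0 40;0 0 0 0 0 0 40;0 0 0 0 0 0 40;0 0 0 0 0 0 40;0 0 0 0 0 0 40'
python3 -m creep '0 0 0.01 0 0 0 40;0 0 0.02 0 0 0 40;0 0 0.03 0 0 0 40;0 0 0.02 0 0 0 40;0 0 0 0 0 0 40'
```

```text
time: 7.62
tool_pos: [514.5, 4.7, 126.9]
tcp_rot: [3.141, -0.001, 0.005]
contact_force: [-0.1, 0.8, -0.3]
grip_width: 91.6
finger_force: 0.0
time: 8.12
tool_pos: [513.9, 4.2, 126.7]
tcp_rot: [3.142, -0.001, 0.004]
contact_force: [0.8, 0.5, 3.0]
grip_width: 63.3
finger_force: 30.0
time: 8.53
tool_pos: [515.5, 3.9, 210.7]
tcp_rot: [3.14, -0.008, 0.004]
contact_force: [1.3, -0.6, -1.7]
grip_width: 63.5
finger_force: 30.0
```

```bash
python3 -m creep '0.0215 0.0182 0 0 0 0 40;0.0215 0.0182 0 0 0 0 40;0.0215 0.0182 0 0 0 0 40;0.0215 0.0182 0 0 0 0 40;0.0215 0.0182 0 0 0 0 40;0.0215 0.0182 0 0 0 0 40;0.0215 0.0182 0 0 0 0 40;0 0 0 0 0 0 40'
python3 -m creep '0 0 -0.02 0 0 0 40;0 0 -0.025 0 0 0 40;0 0 -0.02 0 0 0 40;0 0 -0.008 0 0 0 40;0 0 -0.004 0 0 0 40;0 0 0 0 0 0 40;0 0 0 0 0 0 40;0 0 0 0 0 0 40'
```

```text
time: 9.2
tool_pos: [666.2, 134.7, 204.4]
tcp_rot: [-3.14, -0.0, 0.006]
contact_force: [-1.0, 0.1, -2.4]
grip_width: 63.3
finger_force: 30.0
time: 9.87
tool_pos: [664.0, 131.4, 129.3]
tcp_rot: [3.141, 0.0, 0.004]
contact_force: [0.4, -0.7, -1.6]
grip_width: 63.6
finger_force: 30.0
```

```bash
python3 -m creep '0 0 -0.001 0 0 0 40;0 0 0 0 0 0 40;0 0 0 0 0 0 40'
python3 -m creep '0 0 0 0 0 0 80;0 0 0 0 0 0 80;0 0 0 0 0 0 85;0 0 0 0 0 0 85;0 0 0.01 0 0 0 85;0 0 0.02 0 0 0 85;0 0 0.03 0 0 0 85;0 0 0.03 0 0 0 85'
```

```text
time: 10.12
tool_pos: [664.4, 131.4, 129.3]
tcp_rot: [3.141, -0.001, 0.004]
contact_force: [-2.5, -0.6, 6.1]
grip_width: 63.5
finger_force: 30.0
time: 10.78
tool_pos: [663.7, 131.5, 219.0]
tcp_rot: [3.141, 0.002, 0.004]
contact_force: [0.8, -0.4, -0.4]
grip_width: 78.1
finger_force: 0.0
```

```bash
python3 -m creep '-0.0174 0.0237 0 0 0 -0.0101 45;-0.0174 0.0237 0 0 0 -0.0101 45;-0.0174 0.0237 0 0 0 -0.0101 45;-0.0174 0.0237 0 0 0 -0.0101 45;-0.0174 0.0237 0 0 0 -0.0101 45;-0.0174 0.0237 0 0 0 -0.0101 45;-0.0174 0.0237 0 0 0 -0.0101 45;-0.0174 0.0237 0 0 0 -0.0101 45'
python3 -m creep '-0.0174 0.0237 0 0 0 -0.0101 45;0 0 0 0 0 0 45;0 0 0 0 0 0 45'
python3 - <<'E'
from h import *
cv2.imwrite("pics/w3.png",viewer.capture("wrist")[:,:,::-1]); cv2.imwrite("pics/s3.png",viewer.capture("side")[:,:,::-1])
a=cv2.imread("pics/w3.png");b=cv2.imread("pics/s3.png")[120:320,180:400]
cv2.imwrite("pics/c3.png",cv2.hconcat([cv2.resize(a,(480,300)),cv2.resize(b,(320,291)).__class__ and cv2.copyMakeBorder(cv2.resize(b,(320,291)),0,9,0,0,0)]))
E
```

```text
time: 11.45
tool_pos: [524.1, 322.2, 219.1]
tcp_rot: [-3.141, -0.001, -0.078]
contact_force: [0.2, 0.3, -0.8]
grip_width: 41.6
finger_force: 0.0
time: 11.7
tool_pos: [506.7, 346.1, 219.0]
tcp_rot: [-3.141, -0.001, -0.084]
contact_force: [0.2, 0.1, -0.3]
grip_width: 41.3
finger_force: 0.0
```

View pics/c3.png

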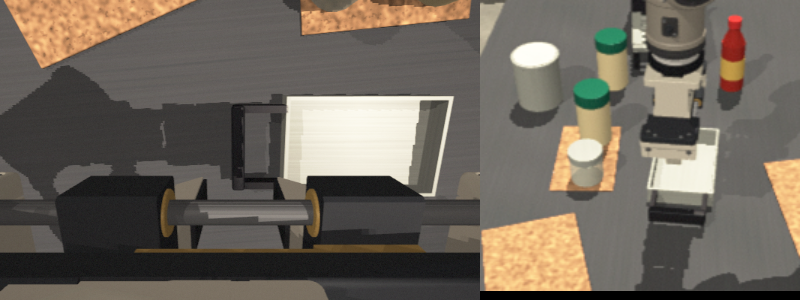

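Jar and shaker stand on the mat, and the bar (u≈238) is between the fingers. Descend and grip it.

```bash
python3 -m creep '0 0 -0.03 0 0 0 45;0 0 -0.035 0 0 0 45;0 0 -0.035 0 0 0 45;0 0 -0.025 0 0 0 45;0 0 -0.015 0 0 0 45;0 0 -0.006 0 0 0 45;0 0 0 0 0 0 45;0 0 0 0 0 0 45'
python3 -m creep '0 0 0 0 0 0 10;0 0 0 0 0 0 10;0 0 0 0 0 0 10;0 0 0 0 0 0 10;0 0 0 0 0 0 10'
```

```text
time: 12.47
tool_pos: [508.6, 344.4, 73.0]
tcp_rot: [-3.141, -0.001, -0.088]
contact_force: [0.4, 0.1, -0.5]
grip_width: 41.2
finger_force: 0.0
time: 12.88
tool_pos: [508.1, 345.7, 73.2]
tcp_rot: [-3.14, -0.002, -0.087]
contact_force: [-0.6, 1.9, 2.9]
grip_width: 13.6
finger_force: 30.0
```

```bash
python3 -m creep '0 -0.01 0 0 0 0.01 10;0 -0.0175 0 0 0 0.0165 10;0 -0.0175 0 0 0 0.0165 10;0 -0.0175 0 0 0 0.0165 10;0 -0.0175 0 0 0 0.0165 10;0 -0.0175 0 0 0 0.0165 10;0 -0.0175 0 0 0 0.0165 10;0 -0.0175 0 0 0 0.0165 10'
python3 -m creep '0 -0.0175 0 0 0 0.0165 10;0 -0.0175 0 0 0 0.0165 10;0 -0.0175 0 0 0 0.0165 10;0 0 0 0 0 0.0 10;0 0 0 0 0 0 10'
python3 - <<'E'
from h import *
cam("wrist"); print(_K["wrist"][0]['origin'].tolist(),_K["wrist"][0]['rotation'].tolist()) if 0 else None
c,M=cam("wrist"); print(c['origin'],c['rotation'])
cv2.imwrite("pics/w4.png",viewer.capture("wrist")[:,:,::-1]); cv2.imwrite("pics/s4.png",viewer.capture("side")[:,:,::-1])
b=cv2.imread("pics/w4.png");a=cv2.imread("pics/s4.png")[110:250,260:380]
cv2.imwrite("pics/c4.png",cv2.hconcat([cv2.resize(b[:300,200:],(440*1,300)),cv2.resize(a,(257,300))]))
E
```

```text
time: 13.55
tool_pos: [507.9, 212.7, 73.2]
tcp_rot: [-3.14, -0.002, 0.039]
contact_force: [0.6, 6.5, 3.9]
grip_width: 13.9
finger_force: 30.0
time: 13.97
tool_pos: [508.1, 158.4, 73.0]
tcp_rot: [3.14, -0.001, 0.087]
contact_force: [-0.1, -7.0, 3.8]
grip_width: 13.3
finger_force: 30.0
[574.20412832 163.41298763 166.40311918] [-0.25001297 -0.00278852 -1.48281182]
```

View pics/c4.png

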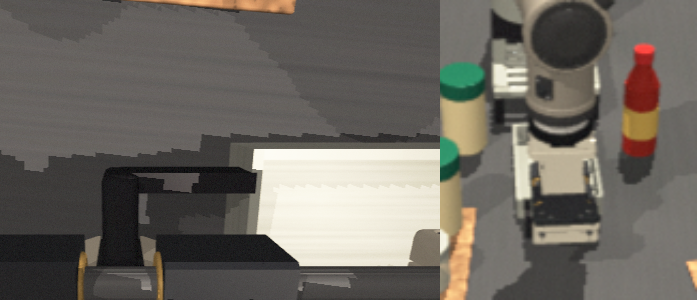

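```bash
python3 - <<'E'
from h import *
cv2.imwrite("pics/sc4.png",viewer.capture("scene")[:,:,::-1])
a=cv2.imread("pics/w1.png")[0:200,540:640]; b=cv2.imread("pics/sc4.png")[200:320,160:340]
A=cv2.resize(a,None,fx=2.5,fy=2.5,interpolation=3); B=cv2.resize(b,None,fx=3,fy=3,interpolation=3)
B=cv2.copyMakeBorder(B,0,500-360,0,0,0); cv2.imwrite("pics/c5.png",cv2.hconcat([A,B]))
E
```

```text
(no output)
```

View pics/c5.png

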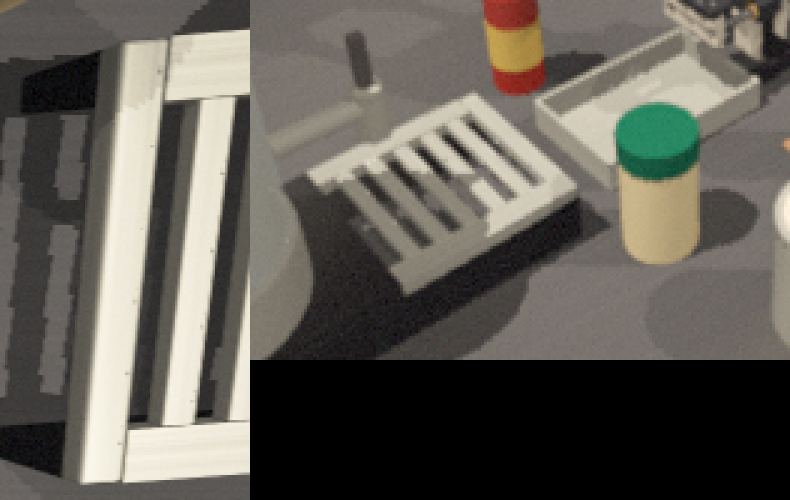

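```bash
python3 - <<'E'
from h import *
np.set_printoptions(precision=1,suppress=True)
C=({'fx':360.389,'fy':360.389,'cx':319.918,'cy':204.492,'origin':np.array([531.3305,121.6353,384.8873])},R.from_euler('xyz',[-.252385,-.0017127,-1.563698]).as_matrix())
L=plane("w",572,193.2,56,C);U=plane("w",588.4,16.8,56,C)
def rep(n,L,U):
    e=U-L; m=(L+U)/2; d=np.array([e[1],-e[0]])/np.linalg.norm(e); print(n,L,U,np.linalg.norm(e),'mid',m,'ang',np.arctan2(d[1],d[0]))
rep('w1 deck',L,U)
w=lambda u,v,z:plane("scene",160+(u-250)/3,200+v/3,z)
rep('scene deck',w(475,95,56),w(577,187,56)); rep('scene tray',w(537,100,30),w(613,180,30))
print(w(405,283,56))
sd=plane("w",640,473/2.5,56,C)-L; print('edge ang',np.arctan2(sd[1],sd[0]))
sd=plane("w",640,29/2.5,56,C)-U; print('edge ang',np.arctan2(sd[1],sd[0]))
E
```

```text
w1 deck [ 459.  -115.4   56. ] [ 609.2 -101.7   56. ] 150.85435901858224 mid [ 534.1 -108.6   56. ] ang -1.4798789138258053
scene deck [ 465.  -113.9   56. ] [ 612.6 -101.4   56. ] 148.10089576757204 mid [ 538.8 -107.6   56. ] ang -1.4866461616707656
scene tray [472.8 -61.4  30. ] [598.4 -61.5  30. ] 125.66826545508215 mid [535.6 -61.5  30. ] ang -1.5716419369343835
[ 624.1 -246.7   56. ]
edge ang -1.5033290146042262
edge ang -1.4703389352965661
```

```bash
python3 -m creep '0.002 -0.01 0 0 0 0.002 10;0.0015 -0.016 0 0 0 0 10;0.0014 -0.016 0 0 0 0 10;0.0014 -0.016 0 0 0 0 10;0.0014 -0.016 0 0 0 0 10;0.0008 -0.009 0 0 0 0 10;0 0 0 0 0 0 10;0 0 0 0 0 0 10'
python3 - <<'E'
from h import *
a=viewer.capture("scene")[:,:,::-1];b=viewer.capture("side")[:,:,::-1]
a=cv2.resize(a[210:310,190:330],None,fx=3,fy=3,interpolation=3); b=cv2.resize(b[110:210,250:370],None,fx=3,fy=3,interpolation=3)
cv2.imwrite("pics/c6.png",cv2.hconcat([a,b]))
E
```

```text
time: 14.78
tool_pos: [516.8, 76.2, 73.0]
tcp_rot: [3.14, -0.002, 0.09]
contact_force: [0.6, -5.8, 4.6]
grip_width: 13.9
finger_force: 30.0
```

View pics/c6.png

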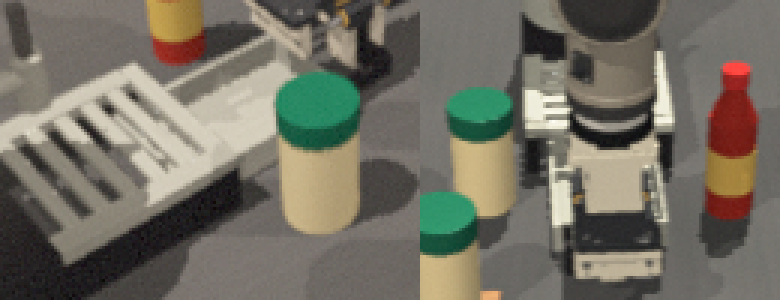

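The tray's leading end is under the deck, centred, and the forces are small. Keep pushing.

```bash
python3 -m creep '0.0009 -0.01 0 0 0 0 10;0.0013 -0.015 0 0 0 0 10;0.0013 -0.015 0 0 0 0 10;0.0013 -0.015 0 0 0 0 10;0.0009 -0.01 0 0 0 0 10;0 0 0 0 0 0 10'
python3 -m creep '0.0009 -0.01 0 0 0 0 10;0.0011 -0.012 0 0 0 0 10;0.0009 -0.01 0 0 0 0 10;0.0004 -0.005 0 0 0 0 10;0 0 0 0 0 0 10;0 0 0 0 0 0 10'
```

```text
time: 15.38
tool_pos: [522.4, 11.2, 73.1]
tcp_rot: [3.141, -0.002, 0.089]
contact_force: [-1.8, -2.7, 5.4]
grip_width: 13.7
finger_force: 30.0
time: 15.88
tool_pos: [525.5, -24.7, 73.1]
tcp_rot: [3.141, -0.001, 0.09]
contact_force: [-0.7, 0.7, 6.4]
grip_width: 14.0
finger_force: 30.0
```

```bash
python3 -m creep '0.0003 -0.004 0 0 0 0 10;0.0003 -0.004 0 0 0 0 10;0 0 0 0 0 0 10'; python3 -m creep '0.0002 -0.002 0 0 0 0 10;0.0002 -0.002 0 0 0 0 10;0 0 0 0 0 0 10'; python3 -m creep '0.0002 -0.002 0 0 0 0 10;0 0 0 0 0 0 10;0 0 0 0 0 0 10'
```

```text
time: 16.13
tool_pos: [526.0, -31.9, 73.1]
tcp_rot: [-3.14, -0.001, 0.09]
contact_force: [-0.9, 6.7, 9.5]
grip_width: 14.0
finger_force: 30.0
time: 16.38
tool_pos: [526.3, -35.5, 73.2]
tcp_rot: [-3.14, -0.001, 0.09]
contact_force: [-0.6, 8.9, 10.0]
grip_width: 13.5
finger_force: 30.0
time: 16.63
tool_pos: [526.4, -36.5, 73.2]
tcp_rot: [-3.139, -0.001, 0.09]
contact_force: [-1.1, 13.5, 9.6]
grip_width: 13.8
finger_force: 30.0
```

```bash
python3 -m creep '0.0002 -0.002 0 0 0 0 10;0 0 0 0 0 0 10;0 0 0 0 0 0 10'; python3 -m creep '0.0001 -0.0015 0 0 0 0 10;0 0 0 0 0 0 10;0 0 0 0 0 0 10'
```

```text
time: 16.88
tool_pos: [526.4, -36.7, 73.2]
tcp_rot: [-3.136, -0.001, 0.09]
contact_force: [-0.7, 22.9, 11.8]
grip_width: 13.8
finger_force: 30.0
time: 17.13
tool_pos: [526.4, -36.9, 73.1]
tcp_rot: [-3.135, -0.0, 0.089]
contact_force: [1.4, 32.0, 12.3]
grip_width: 13.9
finger_force: 30.0
```

The tray is hard against the stop. Relieve the push, release and lift.

```bash
python3 -m creep '-0.0002 0.003 0 0 0 0 10;0 0 0 0 0 0 10;0 0 0 0 0 0 30;0 0 0 0 0 0 40;0 0 0 0 0 0 40;0 0 0 0 0 0 40;0 0 0 0 0 0 40'
python3 -m creep '0 0 0.005 0 0 0 40;0 0 0.015 0 0 0 40;0 0 0.03 0 0 0 40;0 0 0.035 0 0 0 40;0 0 0.035 0 0 0 40;0 0.02 0.03 0 0 0 40;0 0.03 0.02 0 0 0 40;0 0.03 0 0 0 0 40'
python3 -m creep '0 0.03 0 0 0 0 40;0 0.03 0 0 0 0 40;0 0.03 0 0 0 0 40;0 0.02 0 0 0 0 40;0 0 0 0 0 0 40;0 0 0 0 0 0 40'
python3 - <<'E'
from h import *
a=viewer.capture("scene")[:,:,::-1];b=viewer.capture("side")[:,:,::-1];c=viewer.capture("wrist")[:,:,::-1]
print(viewer.camera_info("wrist"))
cv2.imwrite("pics/w7.png",c)
a=cv2.resize(a[160:320,190:430],(400,267)); b=cv2.resize(b[110:270,190:430],(400,267))
cv2.imwrite("pics/c7.png",cv2.vconcat([cv2.hconcat([a,b]),cv2.copyMakeBorder(cv2.resize(c[:260],(800,325)),0,0,0,0,0)]))
E
```

```text
time: 17.72
tool_pos: [526.2, -39.9, 72.0]
tcp_rot: [3.141, 0.0, 0.09]
contact_force: [0.0, 0.7, -0.4]
grip_width: 36.0
finger_force: 0.0
time: 18.38
tool_pos: [528.2, 40.4, 247.5]
tcp_rot: [3.14, -0.009, 0.087]
contact_force: [1.2, 1.0, -0.1]
grip_width: 37.0
finger_force: 0.0
time: 18.88
tool_pos: [526.1, 151.0, 242.3]
tcp_rot: [3.141, 0.0, 0.092]
contact_force: [0.0, -0.3, -0.5]
grip_width: 36.7
finger_force: 0.0
{'fx': 360.38925529909307, 'fy': 360.38925529909307, 'cx': 319.91808857499535, 'cy': 204.49219245231737, 'origin': array([592.64668403, 154.30239148, 335.66777256]), 'rotation': array([-0.2512695 , -0.00170189, -1.48126609])}
```

View pics/c7.png

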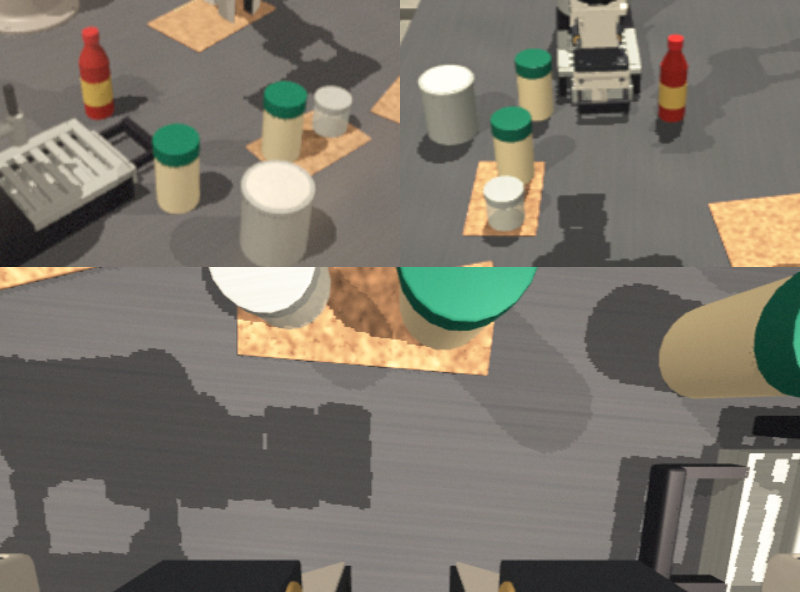

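```bash
python3 -c "
from plant import order; print(order.close_job())"
```

```text
the job is handed in; nothing more can be done
None
```

The tray is pushed against the back stop of the bay, the jar and the blocking green-capped shaker stand upright on the smallest cork mat, nothing is held, and the job was handed in at about 19 s, with no verdict returned.

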